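# Set the speed adjuster of a blood-tube roller mixer

## Task

Set the speed of the tube mixer: take the blue plastic adjusting tool from its stand, put its blade in the slot of the white adjuster on the mixer's control deck and turn it until the red pointer stands at the green mark. Then hang the tool back upright in its stand and let go. Leave the orange driver, the tubes and the racks where they are.

Things in the scene. Friction and masses are not known exactly. Their poses are not given: they have to be found in the camera images.
- mixer: White five-roller tube mixer, 240 x 420 x 100 mm high, fixed to the bench. Origin under its centre at bench height, z up; its length runs along its y. The flat control deck (100 mm high, the 110 mm at its -y end) carries the speed dial; the rollers and two tubes lying on them (tops at 100 mm) fill the rest.
- adjuster: Speed adjuster in a dark 94 mm dial on the deck: black 52 mm skirt, 4 mm high, and a white 32 mm hub rising to 13 mm above the deck, with a screwdriver slot across it along x. Origin on the turning axis at deck height, z up. Turns with light friction (0.035 N m), stays put, stops at 2.35 rad either side of the mixer's +x. The pointer starts 0.5 to 1.5 rad anticlockwise of the mark seen from above.
- slot (a point): Centre of the slot, on the turning axis at the hub's top face (13 mm above the deck); x along the slot towards the red pointer, z up. The slot is 20 mm long, closed at both ends, and 4.5 mm wide; over its top 3.5 mm it flares to 11 mm wide; its floor is 9 mm below this point.
- pointer (a point): Tip of the red pointer on the adjuster, 30.5 mm from the turning axis, along the slot's +x.
- mark (a point): Inner end of the green mark, an 8 mm square on the rim of the dial, 30.5 mm from the turning axis, at the pointer tip's height: pointer tip and this point coincide when the setting is exact. The mark stands at a different angle each time and does not move.
- trim_tool: Blue plastic adjusting tool, 140 mm long, about 40 g, hanging upright in the stand. Origin on its axis under its round flange (36 mm wide, 5 mm thick), z up along the handle: square, 18 mm across flats, sides along x and y, 5 to 80 mm above the origin. Below: white shank, 12 mm across, 48 mm long, then a flat blade 12 mm long, 14 mm wide (x), 2.4 mm thick (y).
- tool_tip (a point): Middle of the blade's lower edge, 60 mm below the tool's origin; same axes as the tool.
- stand: Clear plastic tool stand 150 x 90 mm with a grey top plate, fixed, top face 80 mm above the bench, with two round 22 mm through holes in its top plate, 35 mm either side of the middle along its x; tools hang in the holes by their flanges. Origin under its centre at bench height.
- hole_a (a point): Centre of one hole, at the stand's top face (stand x = -35 mm).
- hole_b (a point): Centre of the other hole, at the stand's top face (stand x = +35 mm).
- hex_driver: Bystander: driver with a round orange handle (26 mm across, top 70 mm above the stand) hanging in the other hole. Origin at its flange's underside.
- rack_purple: Bystander: black rack, 60 x 200 mm, of purple-capped tubes 106 mm high. Origin under its centre, length along y.
- rack_mixed: Bystander: the same rack with maroon, blue and grey caps. Origin under its centre.
- tube_a: Bystander: capped tube, 16 mm in diameter, 106 mm long, lying along the rollers. Origin at its middle.
- tube_b: Bystander: a second such tube on the rollers. Origin at its middle.
Things that resemble listed ones, but are neither listed nor needed, are in the scene too. There is more than one size of the trim_tool; the one meant has the size given above.

How it is judged:
By the outcome, as a careful person would: the job done as asked, in the order asked, and still so for the second after the job is handed in, with the robot touching nothing.
It also fails if it takes over 64 s, if anything falls off the work surface, if the arm or the gripper's body presses on something with over 40 N, if the wrist force passes 120 N, or if a joint passes its speed limit or range.

## Robot

A 6-joint arm with a two-finger parallel gripper is mounted at the origin on the work surface. World frame = base frame: x ahead of the robot, y to its left, z up, the work surface at z = 0. Lengths are in mm, angles in rad, forces in N, time in s.
With the tool pointing down it reaches from about 375 to 975 mm from the base axis. Payload 3.8 kg.
Tool frame: the origin (TCP) lies at the very end of the fingers, on their centre line; the grasp point (between the pads) lies 19 mm behind it; z points along the fingers, y is the direction in which the jaws open and shut (so a half turn about z gives the same grasp; the last joint's range is limited). The gripper opens to 85 mm and grips with 20 to 120 N. Pads are 22 mm wide; open, the fingers measure 114 mm over their backs; the gripper's body (76 mm by 85 mm) begins 54 mm behind the grasp point. The pads swing forward as they close: fully open they stand 13 mm farther back than shut.
Start: joints at [1.093, 0.264, 1.604, -0, 1.274, -0.037], TCP at [287.995, 610.473, 231.28] pointing down, gripper open.
Joint ranges: [-2.63, 2.63], [-0.94, 2.18], [0.31, 2.57], [-1.31, 4.45], [0, 2.66], [-2.55, 2.55]. Speed limits (rad/s): [2.57, 2.57, 3.14, 3.14, 3.14, 3.14].

## Interface

Orientations are given as [roll, pitch, yaw] about the fixed x, y, z axes, in that order (R = Rz(yaw) Ry(pitch) Rx(roll)).
In Python, from bench import bot gives the robot as it stands.
- The arm moves only by the tool play_rows, never from a script. Its argument "steps" is a list of rows, each an object of numbers: "dx", "dy", "dz": the shift along the tool's x, y, z in units of 0.04 m (1.0 is 0.04 m); "spin": the turn about the tool's z in units of 0.08 rad (1.0 is 0.08 rad); "gripper": the opening, from 0 (shut) to 1 (fully open). In form: [{"dx": .., "dy": .., "dz": .., "spin": .., "gripper": ..}, ...]. A call has 1 to 8 rows; each row shifts and turns the commanded pose from where the row before left it, along the tool's axes as they then stand; what a row does not reach is not made up. A row lasts 1/12 s, in which the tool goes at most 41.7 mm and 7.16 degrees, less where a joint would pass 70% of its speed; a pose out of reach is approached as far as the arm can. A call with a number of a shift or a turn outside -1 to 1 is refused whole. A call with a gripper value outside its range is refused whole. The fingers move at their own pace and stop on an object; the grip force is fixed at half the most. Time passes only in rows, so rows that do not move let the fingers close. It gives the time, the measured TCP pose, the force and the opening at its end, in the units of the state.
- bot.observe(): the state, without advancing time (a new reading comes with each control period).
- bot.read_camera(name): name is "scene" or "top" or "wrist"; returns a dict with "color" (420x560x3 uint8, red, green, blue), "depth" (420x560 float32, mm along the optical axis (not along the pixel's ray), 0 where there is no reading), "K" (3x3 intrinsics, pixels), "origin" and "orientation" of the camera in the world. Camera axes: x right, y up, looking along -z (the intrinsics and any distortion apply to the point x, -y, -z); pixel columns grow to the right and rows downward; lengths in mm; the calibration is good to about 2 mm. A picture is of the moment at which its call begins.
- bot.sign_off(): hands the job in, once; it reports no verdict.
Trained networks look in the newest picture that a camera, given by its name, has taken for a name from the list of things; names that differ only in an ending like _2 or _b are one class to them, and where a whole thing is asked for, a point or a joint stands for the part that bears it (a point fixed in the world has none). Each returns a list of dicts, best first, with "conf" (0 to 1); they miss things now and then, are a little off and sometimes report something else, mostly with a low value. They report only what shows in the picture. A call takes as long as a camera call. They do not tell look-alikes from the thing itself.
- bot.boxes_of(camera, thing): "extent" ([centre column, centre row, width, height] in pixels, round what is visible of it).
The state is a dict: "t": time; "joint_positions": joint angles; "qvel": joint speeds; "joint_efforts": joint torques, N m; "position": TCP position; "ee_rot": TCP orientation; "contact_force": force on the tool from outside, world axes, zero at the start; "torque": the same for the moment, N m; "width": finger opening in mm.
Only numpy, scipy, OpenCV 4.12 (cv2) and the standard library are available. Lean on these libraries where they do the work, as an engineer would, in place of code of your own. Each camera call takes 0.05 s, during which the arm holds its last target.

## Working session

There is one attempt and no reset: what is moved stays moved. The work goes in short steps, Python scripts to look and compute and a tool call to move; the robot and the scene stay as the last step left them, time stands still between calls to the robot, and variables do not carry over. Pictures are saved under pics/ and viewed, and the job is handed in when it is done.

Besides the shell and the picture viewer there is one more tool, called after "Emit:" as a command line: name --argument value ..., lists and objects as JSON in quotes. play_rows: Moves the arm, as the interface text tells. Shifts and turns lie within -1 to 1; 1 stands for 0.04 m of shift or 0.08 rad of turn. Its arguments: {"type":"object","properties":{"steps":{"type":"array"}},"required":["steps"]}

```bash
mkdir -p pics; ls
cat > h.py <<'E'
from bench import bot
import numpy as np, cv2
from scipy.spatial.transform import Rotation as R
def rot(o): 
    o=np.array(o,float)
    return o if o.shape==(3,3) else R.from_euler('xyz',o).as_matrix()
def save(c,n): cv2.imwrite(n,cv2.cvtColor(c['color'],cv2.COLOR_RGB2BGR))
def cloud(c):
    K=np.array(c['K']);d=c['depth'];v,u=np.indices(d.shape)
    p=np.stack([(u-K[0,2])/K[0,0]*d,-(v-K[1,2])/K[1,1]*d,-d],-1)
    return p@rot(c['orientation']).T+np.array(c['origin'])
def ray(c,u,v,z):
    K=np.array(c['K']);r=rot(c['orientation'])@np.array([(u-K[0,2])/K[0,0],-(v-K[1,2])/K[1,1],-1]);o=np.array(c['origin'])
    return o+r*(z-o[2])/r[2]
def proj(c,P):
    K=np.array(c['K']);q=rot(c['orientation']).T@(np.array(P)-np.array(c['origin']))
    return K[0,0]*q[0]/-q[2]+K[0,2],K[1,1]*-q[1]/-q[2]+K[1,2]
E
python3 - <<'E'
from h import *
for n in ['scene','top','wrist']:
    c=bot.read_camera(n);save(c,f'pics/{n}0.png');print(n,c['origin'],c['orientation'],np.array(c['K']).tolist(),[k for k in c])
    for t in ['trim_tool','adjuster','slot','pointer','mark','stand','hole_a','mixer','hex_driver']:
        print(t,[(np.round(b['extent']).tolist(),round(b['conf'],2)) for b in bot.boxes_of(n,t)][:4])
print(bot.observe())
E
```

```text
pics
scene [1318.15899609  -25.9250463   679.78234838] [ 0.95053296 -0.0238069   1.65225896] [[416.9655515316737, 0.0, 280.5900875054956], [0.0, 416.9655515316737, 212.84479001309066], [0.0, 0.0, 1.0]] ['color', 'depth', 'K', 'origin', 'orientation']
trim_tool [([206.0, 206.0, 17.0, 31.0], 0.7), ([244.0, 232.0, 10.0, 32.0], 0.52), ([290.0, 241.0, 28.0, 11.0], 0.24)]
adjuster [([289.0, 236.0, 24.0, 17.0], 0.84), ([394.0, 187.0, 73.0, 45.0], 0.18)]
slot [([290.0, 234.0, 28.0, 17.0], 0.5)]
pointer [([290.0, 239.0, 22.0, 19.0], 0.52), ([395.0, 187.0, 69.0, 45.0], 0.33)]
mark [([387.0, 228.0, 42.0, 8.0], 0.73)]
stand [([202.0, 239.0, 54.0, 64.0], 0.64), ([122.0, 227.0, 82.0, 54.0], 0.3)]
hole_a [([204.0, 240.0, 54.0, 68.0], 0.67)]
mixer [([369.0, 262.0, 211.0, 96.0], 0.87), ([198.0, 223.0, 16.0, 28.0], 0.49)]
hex_driver [([198.0, 221.0, 16.0, 30.0], 0.84)]
top [ 286.7418454   -91.87691944 1043.4571533 ] [ 0.19501327  0.01166283 -1.55271188] [[398.65758671303104, 0.0, 281.1398945076049], [0.0, 398.65758671303104, 211.3375787524684], [0.0, 0.0, 1.0]] ['color', 'depth', 'K', 'origin', 'orien
[... 894 characters left out ...]
iver []
{'t': 1.5, 'joint_positions': array([ 1.09310233e+00,  2.63893002e-01,  1.60400233e+00,  2.04168171e-05,
        1.27369931e+00, -3.69165794e-02]), 'qvel': array([-4.48199804e-04, -4.11087968e-04, -3.03352843e-06,  5.37143167e-04,
       -5.02943507e-04, -1.34684514e-03]), 'joint_efforts': array([-6.51536193e-04, -5.15052366e+01, -3.67708147e+01, -8.90351635e-05,
        1.03702194e-03, -2.08514251e-05]), 'position': array([287.98683602, 610.47590261, 231.28318262]), 'ee_rot': array([-3.14159139e+00, -1.95822147e-05,  2.70080926e+00]), 'contact_force': array([ 0.58600714, -0.00926125,  1.22201016]), 'torque': array([-0.01026984, -0.01781974, -0.01560292]), 'width': 85.49889635954902}
```

View pics/scene0.png

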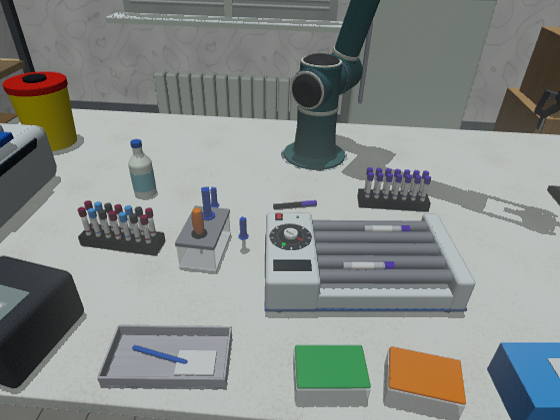

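View pics/top0.png

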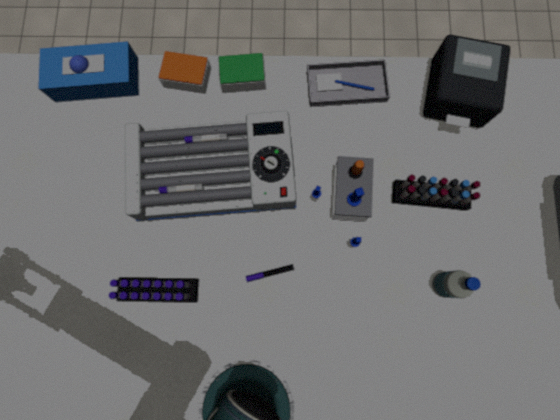

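View pics/wrist0.png

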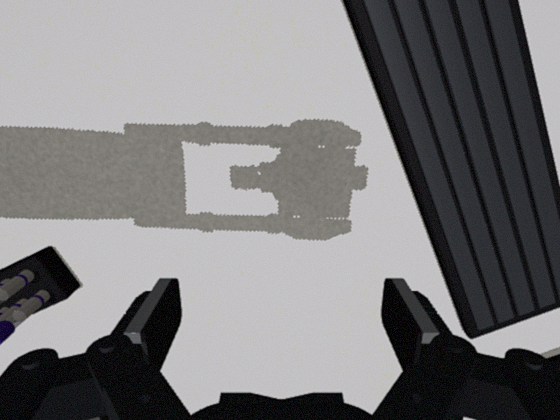

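Run:
```python
from h import *
c=bot.read_camera('top');P=cloud(c);np.save('top.npy',P)
for n,(u,v) in dict(stand=(354,208),stand2=(345,170),orange=(358,168),tool=(358,196),flange=(353,201),blueL=(317,191),blueD=(356,241),hub=(271,162),dial=(262,175),deck=(255,190)).items():
    print(n,np.round(P[v,u],1))
im=cv2.cvtColor(c['color'],cv2.COLOR_RGB2BGR)
cv2.imwrite('pics/top1.png',cv2.resize(im[110:260,230:400],None,fx=4.5,fy=4.0*1,interpolation=cv2.INTER_CUBIC))
# hub fit
m=(P[...,2]>60)&(P[...,2]<100)
# stand top plate: points z 76..84 near
x,y,z=P[...,0],P[...,1],P[...,2]
u0=P[190,354]
s=(abs(z-80)<5)&(np.hypot(x-u0[0],y-u0[1])<130)
r=np.argwhere(s); 
pts=np.stack([x[s],y[s]],1).astype(np.float32)
lab=cv2.connectedComponentsWithStats(s.astype(np.uint8))
print(lab[2])
k=np.argmax(lab[2][1:,4])+1;q=P[lab[1]==k][:,:2].astype(np.float32);print(cv2.minAreaRect(q), P[lab[1]==k][:,2].mean())
c=bot.read_camera('scene');im=cv2.cvtColor(c['color'],cv2.COLOR_RGB2BGR)
cv2.imwrite('pics/scene1.png',cv2.resize(im[170:310,165:325],None,fx=4,fy=4,interpolation=cv2.INTER_CUBIC))
P=cloud(c)
for n,(u,v) in dict(tooltop=(206,190),tool2=(214,190),tool3=(243,222),tool3m=(243,235)).items(): print(n,np.round(P[v,u],1))
o=bot.observe()
Rt=rot(o['ee_rot']);w=bot.read_camera('wrist')
print('cam in tool',Rt.T@(np.array(w['origin'])-o['position']));print(np.round(Rt.T@rot(w['orientation']),3).tolist())
```

```text
stand [ 487.5 -256.    82.5]
stand2 [ 585.3 -235.7   79.3]
orange [ 569.8 -256.1  146.5]
tool [ 499.2 -252.2  160.4]
flange [ 500.2 -250.2  104. ]
blueL [ 549.6 -171.4    1.5]
blueD [ 416.5 -274.    -1.2]
hub [595.6 -50.3 103.9]
dial [562.1 -29.1 103.8]
deck [525.1 -12.7  99.2]
[[     0      0    560    420 233429]
 [   335    156     39     61   1763]
 [   405    191      2      3      4]
 [   349    198      2      1      2]
 [   359    201      1      1      1]
 [   356    202      1      1      1]]
((545.4193115234375, -258.495849609375), (90.65100860595703, 151.67698669433594), 86.90489196777344) 80.36744014596246
tooltop [ 520.5 -251.3  159.6]
tool2 [ 275.2 -296.1    1.5]
tool3 [ 4.225e+02 -1.851e+02  1.000e-01]
tool3m [ 4.777e+02 -1.765e+02 -3.000e-01]
cam in tool [  83.69873682    0.26489536 -142.13959252]
[[-0.0, 0.946, 0.323], [1.0, 0.0, 0.0], [0.0, 0.323, -0.946]]
```

View pics/top1.png

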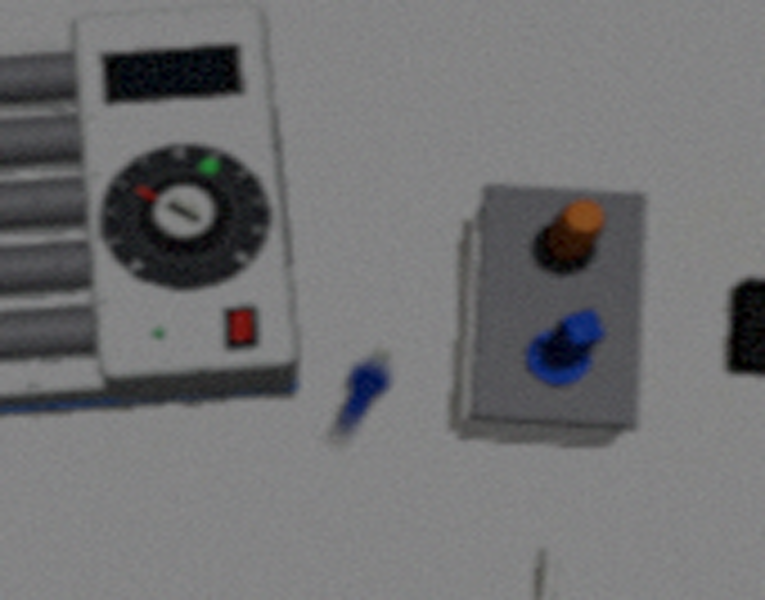

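View pics/scene1.png

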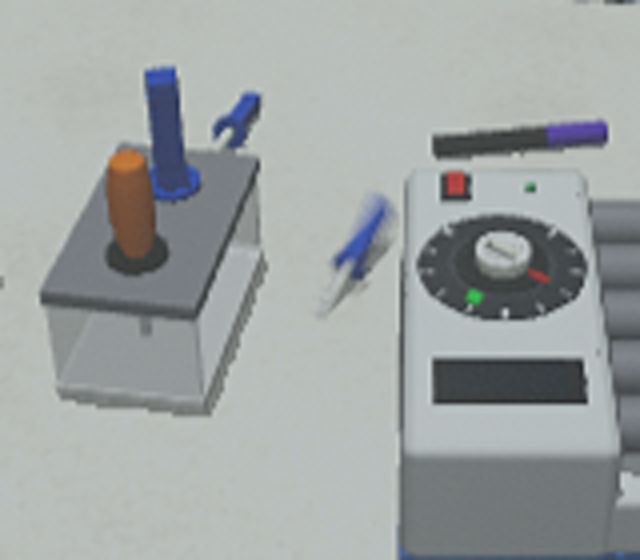

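Emit:
play_rows --steps '[{"dx": -0.7,"dy": -0.58,"gripper": 1},{"dx": -0.7,"dy": -0.58,"gripper": 1},{"dx": -0.7,"dy": -0.58,"gripper": 1},{"dx": -0.7,"dy": -0.58,"gripper": 1},{"dx": -0.7,"dy": -0.58,"gripper": 1},{"dx": -0.7,"dy": -0.58,"gripper": 1},{"dx": -0.7,"dy": -0.58,"gripper": 1},{"dx": -0.7,"dy": -0.58,"gripper": 1}]'

```text
invalid input at $.steps[0]: expected keys dx, dy, dz, spin, gripper
```

Emit:
play_rows --steps '[{"dx": -0.7,"dy": -0.58,"gripper": 0.6},{"dx": -0.7,"dy": -0.58,"gripper": 0.6},{"dx": -0.7,"dy": -0.58,"gripper": 0.6},{"dx": -0.7,"dy": -0.58,"gripper": 0.6},{"dx": -0.7,"dy": -0.58,"gripper": 0.6},{"dx": -0.7,"dy": -0.58,"gripper": 0.6},{"dx": -0.7,"dy": -0.58,"gripper": 0.6},{"dx": -0.7,"dy": -0.58,"gripper": 0.6}]'

```text
invalid input at $.steps[0]: expected keys dx, dy, dz, spin, gripper
```

Emit:
play_rows --steps '[{"dx": -0.7,"dy": -0.58,"gripper": 0.6},{"dx": -0.7,"dy": -0.58,"gripper": 0.6},{"dx": -0.7,"dy": -0.58,"gripper": 0.6},{"dx": -0.7,"dy": -0.58,"gripper": 0.6},{"gripper": 0.6},{"gripper": 0.6}]'

```text
invalid input at $.steps[0]: expected keys dx, dy, dz, spin, gripper
```

Run:
```python
from h import *
c=bot.read_camera('wrist');save(c,'pics/w1.png');np.save('w1d.npy',c['depth'])
import pickle;pickle.dump(c,open('w1.pkl','wb'))
for t in ['adjuster','slot','pointer','mark']:
    print(t,[(np.round(b['extent']).tolist(),round(b['conf'],2)) for b in bot.boxes_of('wrist',t)][:4])
o=bot.observe();print(o['t'],o['position'],o['ee_rot'],o['width'])
```

```text
adjuster [([40.0, 295.0, 80.0, 94.0], 0.49)]
slot []
pointer []
mark []
1.9 [288.00994539 610.47180521 231.31601369] [3.14156824e+00 2.28122700e-05 2.70080858e+00] 85.1186603668441
```

View pics/w1.png

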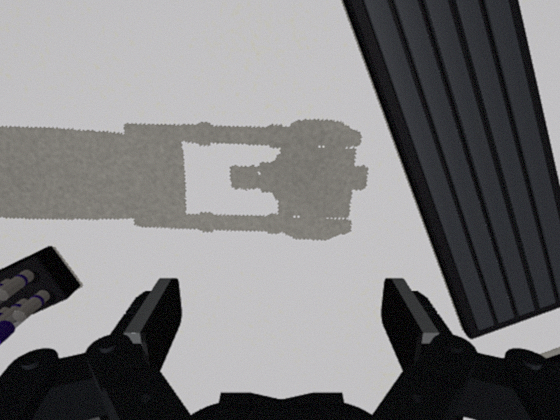

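The move was refused because every row needs all its keys; the picture shows the unchanged start view. Resending with all of them.

Emit:
play_rows --steps '[{"dx": -0.7,"dy": -0.58,"dz": 0,"spin": 0,"gripper": 1},{"dx": -0.7,"dy": -0.58,"dz": 0,"spin": 0,"gripper": 1},{"dx": -0.7,"dy": -0.58,"dz": 0,"spin": 0,"gripper": 1},{"dx": -0.7,"dy": -0.58,"dz": 0,"spin": 0,"gripper": 1},{"dx": -0.7,"dy": -0.58,"dz": 0,"spin": 0,"gripper": 1},{"dx": -0.7,"dy": -0.58,"dz": 0,"spin": 0,"gripper": 1},{"dx": -0.7,"dy": -0.58,"dz": 0,"spin": 0,"gripper": 1},{"dx": -0.7,"dy": -0.58,"dz": 0,"spin": 0,"gripper": 1}]'

```text
t: 2.57
position: [411.8, 345.4, 231.5]
ee_rot: [3.141, 0.0, 2.701]
contact_force: [1.7, -0.2, -0.3]
width: 85.1
```

Emit:
play_rows --steps '[{"dx": -0.7,"dy": -0.58,"dz": 0,"spin": 0,"gripper": 0.6},{"dx": -0.7,"dy": -0.58,"dz": 0,"spin": 0,"gripper": 0.6},{"dx": -0.7,"dy": -0.58,"dz": 0,"spin": 0,"gripper": 0.6},{"dx": -0.7,"dy": -0.58,"dz": 0,"spin": 0,"gripper": 0.6},{"dx": -0.7,"dy": -0.58,"dz": 0,"spin": 0,"gripper": 0.6},{"dx": -0.7,"dy": -0.58,"dz": 0,"spin": 0,"gripper": 0.6},{"dx": -0.7,"dy": -0.58,"dz": 0,"spin": 0,"gripper": 0.6},{"dx": -0.7,"dy": -0.58,"dz": 0,"spin": 0,"gripper": 0.6}]'

```text
t: 3.23
position: [535.3, 81.9, 231.7]
ee_rot: [3.141, 0.001, 2.701]
contact_force: [0.3, 0.1, -0.3]
width: 51.0
```

Emit:
play_rows --steps '[{"dx": -0.7,"dy": -0.58,"dz": 0,"spin": 0,"gripper": 0.6},{"dx": -0.7,"dy": -0.58,"dz": 0,"spin": 0,"gripper": 0.6},{"dx": -0.7,"dy": -0.58,"dz": 0,"spin": 0,"gripper": 0.6},{"dx": -0.7,"dy": -0.58,"dz": 0,"spin": 0,"gripper": 0.6},{"dx": 0,"dy": 0,"dz": 0,"spin": 0,"gripper": 0.6},{"dx": 0,"dy": 0,"dz": 0,"spin": 0,"gripper": 0.6}]'

```text
t: 3.73
position: [596.9, -50.0, 231.1]
ee_rot: [-3.142, -0.0, 2.697]
contact_force: [-0.8, 0.6, 1.0]
width: 51.5
```

Run:
```python
from h import *
c=bot.read_camera('wrist');save(c,'pics/w2.png')
import pickle;pickle.dump(c,open('w2.pkl','wb'))
for t in ['adjuster','slot','pointer','mark']:
    print(t,[(np.round(b['extent']).tolist(),round(b['conf'],2)) for b in bot.boxes_of('wrist',t)][:4])
o=bot.observe();print(o['t'],o['position'],o['ee_rot'],o['width'])
```

```text
adjuster [([282.0, 195.0, 78.0, 66.0], 0.6), ([24.0, 206.0, 44.0, 45.0], 0.31)]
slot [([282.0, 192.0, 72.0, 64.0], 0.66)]
pointer [([283.0, 193.0, 67.0, 64.0], 0.67)]
mark [([278.0, 196.0, 74.0, 82.0], 0.74)]
3.9833 [596.02735733 -46.79809397 231.32754026] [ 3.14141352e+00 -2.50860607e-04  2.70239496e+00] 50.99261801875185
```

View pics/w2.png

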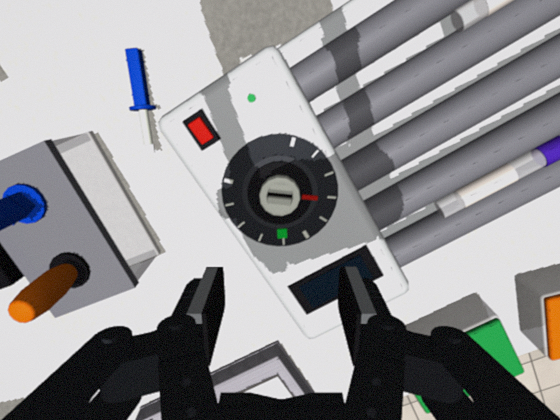

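```bash
cat > adj.py <<'E'
from h import *
def adj(c,verbose=1,near=(280,196),rad=60):
    im=c['color'].astype(int);r,g,b=im[...,0],im[...,1],im[...,2]
    v,u=np.indices(r.shape);nr=np.hypot(u-near[0],v-near[1])<rad
    out={}
    red=nr&(r>110)&(g<70)&(b<80); gr=nr&(g>90)&(r<70)&(b<90)
    P=cloud(c)
    def pts(m,z):
        return np.array([ray(c,uu,vv,z) for uu,vv in zip(u[m],v[m])])
    white=nr&(np.minimum(np.minimum(r,g),b)>130)&(np.hypot(u-near[0],v-near[1])<24)
    return dict(red=pts(red,104.),green=pts(gr,104.),white=pts(white,113.)),P,(red,gr,white)
E
python3 - <<'E'
from adj import *
import pickle
c=pickle.load(open('w2.pkl','rb'))
d,P,(red,gr,wh)=adj(c)
for k in d: print(k,len(d[k]),d[k].mean(0).round(2) if len(d[k]) else None)
(hx,hy),hr=cv2.minEnclosingCircle(d['white'][:,:2].astype(np.float32));print('hub',hx,hy,hr)
for n,m in (('red',red),('gr',gr),('wh',wh)): print(n,np.median(P[m],0).round(1),np.argwhere(m).min(0),np.argwhere(m).max(0))
h=np.array([hx,hy])
for k in('red','green'):
    q=d[k][:,:2]-h;print(k,np.degrees(np.arctan2(*q.mean(0)[::-1])),np.hypot(*q.T).min(),np.hypot(*q.T).max())
im=cv2.cvtColor(c['color'],cv2.COLOR_RGB2BGR)
cv2.imwrite('pics/w2z.png',cv2.resize(im[130:260,215:345],None,fx=4.5,fy=4.5,interpolation=cv2.INTER_CUBIC))
E
```

```text
red 57 [605.07 -28.49 104.  ]
green 94 [623.57 -61.99 104.  ]
white 896 [591.79 -48.68 113.  ]
hub 591.8406372070312 -48.82865905761719 15.157252311706543
red [604.8 -28.3 105.3] [195 302] [199 317]
gr [624.  -62.  103.2] [229 277] [238 286]
wh [592.6 -48.9 112.5] [178 260] [214 298]
red 56.94999471194046 18.28873371267968 30.286352158308258
green -22.525303900931657 30.546970083494465 38.62013120267172
```

View pics/w2z.png

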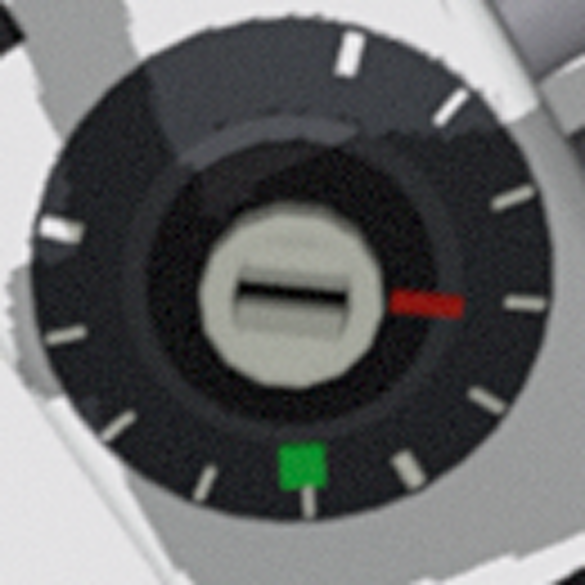

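Emit:
play_rows --steps '[{"dx": -0.04,"dy": -0.9,"dz": 0,"spin": 0,"gripper": 0.6},{"dx": -0.04,"dy": -0.9,"dz": 0,"spin": 0,"gripper": 0.6},{"dx": -0.04,"dy": -0.9,"dz": 0,"spin": 0,"gripper": 0.6},{"dx": -0.04,"dy": -0.9,"dz": 0,"spin": 0,"gripper": 0.6},{"dx": -0.04,"dy": -0.9,"dz": 0,"spin": 0,"gripper": 0.6},{"dx": -0.05,"dy": -0.9,"dz": 0,"spin": 0,"gripper": 0.6},{"dx": 0,"dy": -0.2,"dz": 0,"spin": 0,"gripper": 0.6},{"dx": 0,"dy": 0,"dz": 0,"spin": 0,"gripper": 0.6}]'

```text
t: 4.65
position: [509.1, -256.1, 231.6]
ee_rot: [-3.141, 0.0, 2.699]
contact_force: [0.5, 0.7, -0.4]
width: 50.8
```

Emit:
play_rows --steps '[{"dx": 0,"dy": 0,"dz": 0,"spin": 0,"gripper": 0.6},{"dx": 0,"dy": 0,"dz": 0,"spin": 0,"gripper": 0.6}]'

```text
t: 4.82
position: [510.5, -253.4, 231.3]
ee_rot: [3.141, 0.0, 2.702]
contact_force: [-0.7, 0.6, 0.3]
width: 51.4
```

Run:
```python
from h import *
c=bot.read_camera('wrist');save(c,'pics/w3.png')
import pickle;pickle.dump(c,open('w3.pkl','wb'))
o=bot.observe();print(o['t'],o['position'],o['ee_rot'],o['width'])
print([(np.round(b['extent']).tolist(),round(b['conf'],2)) for b in bot.boxes_of('wrist','trim_tool')])
im=c['color'].astype(int);P=cloud(c)
bl=(im[...,2]>70)&(im[...,0]<60)&(im[...,1]<90)&(P[...,2]>155)&(P[...,2]<166)
print(bl.sum());q=P[bl];print(np.median(q,0),cv2.minAreaRect(q[:,:2].astype(np.float32)))
s=(abs(P[...,2]-80)<4);lab=cv2.connectedComponentsWithStats(s.astype(np.uint8));k=np.argmax(lab[2][1:,4])+1
print(cv2.minAreaRect(P[lab[1]==k][:,:2].astype(np.float32)))
```

```text
4.8667 [ 510.57650534 -253.27744911  231.28723064] [ 3.14102766e+00 -7.88279047e-05  2.70277856e+00] 50.9996274956068
[([281.0, 210.0, 40.0, 66.0], 0.94), ([207.0, 36.0, 39.0, 69.0], 0.87), ([369.0, 92.0, 25.0, 109.0], 0.7)]
683
[ 510.14031685 -255.06735417  159.50451791] ((510.6197204589844, -255.27328491210938), (17.421279907226562, 18.293018341064453), 18.642372131347656)
((546.5230712890625, -257.430419921875), (90.29458618164062, 150.96070861816406), 86.7535171508789)
```

View pics/w3.png

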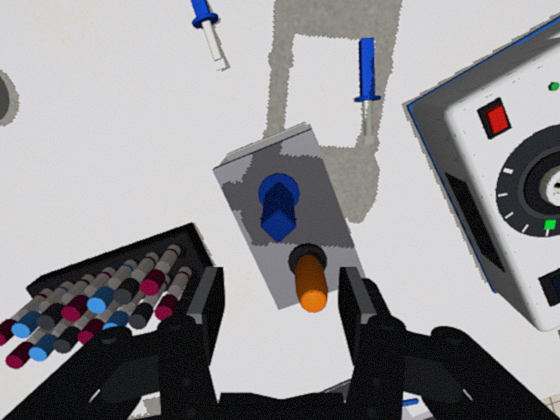

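Emit:
play_rows --steps '[{"dx": 0,"dy": 0,"dz": 0,"spin": 1,"gripper": 0.6},{"dx": 0,"dy": 0,"dz": 0,"spin": 1,"gripper": 0.6},{"dx": 0,"dy": 0,"dz": 0,"spin": 1,"gripper": 0.6},{"dx": 0,"dy": 0,"dz": 0,"spin": 1,"gripper": 0.6},{"dx": 0,"dy": 0,"dz": 0,"spin": 1,"gripper": 0.6},{"dx": 0,"dy": 0,"dz": 0,"spin": 1,"gripper": 0.6},{"dx": 0,"dy": 0,"dz": 0,"spin": 1,"gripper": 0.6},{"dx": 0,"dy": 0,"dz": 0,"spin": 1,"gripper": 0.6}]'

```text
t: 5.58
position: [510.6, -253.5, 231.2]
ee_rot: [3.141, -0.0, 2.059]
contact_force: [-0.3, 0.0, -0.5]
width: 51.6
```

Emit:
play_rows --steps '[{"dx": 0,"dy": 0,"dz": 0,"spin": 1,"gripper": 0.6},{"dx": 0,"dy": 0,"dz": 0,"spin": 1,"gripper": 0.6},{"dx": -0.05,"dy": 0,"dz": 0,"spin": 0.08,"gripper": 0.6},{"dx": 0,"dy": 0,"dz": 0,"spin": 0,"gripper": 0.6},{"dx": 0,"dy": 0,"dz": 0,"spin": 0,"gripper": 0.6},{"dx": 0,"dy": 0,"dz": 0,"spin": 0,"gripper": 0.6}]'

```text
t: 6.08
position: [510.8, -256.5, 231.2]
ee_rot: [-3.142, -0.0, 1.896]
contact_force: [0.5, 0.1, -0.3]
width: 51.6
```

```bash
cat > tool.py <<'E'
from h import *
def tool(n):
    c=bot.read_camera('wrist');save(c,n)
    o=bot.observe();print(o['t'],o['position'],o['ee_rot'],o['width'])
    im=c['color'].astype(int);P=cloud(c)
    bl=(im[...,2]>70)&(im[...,0]<60)&(im[...,1]<90)&(P[...,2]>155)&(P[...,2]<166)
    q=P[bl];print(bl.sum(),np.median(q,0),cv2.minAreaRect(q[:,:2].astype(np.float32)))
    return c,P
E
python3 -c "
from tool import *
tool('pics/w4.png')"
```

```text
6.1333 [ 510.7458172  -256.57489024  231.26562785] [-3.14155727e+00 -7.00289661e-05  1.89590366e+00] 51.296817115101206
684 [ 510.80914866 -254.74813512  159.5367805 ] ((510.9292907714844, -255.2244415283203), (17.127216339111328, 17.83719253540039), 18.13935089111328)
```

View pics/w4.png

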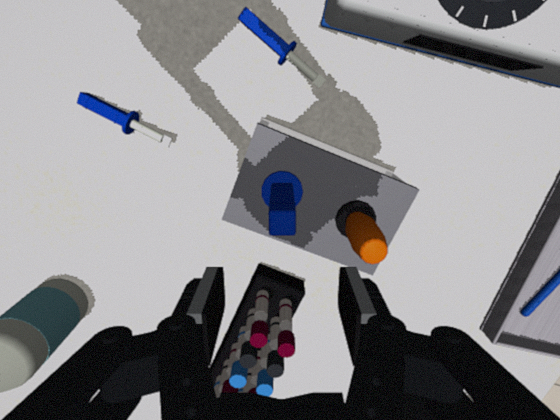

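Emit:
play_rows --steps '[{"dx": 0.03,"dy": 0,"dz": 0.8,"spin": 0,"gripper": 0.6},{"dx": 0,"dy": 0,"dz": 0.8,"spin": 0,"gripper": 0.6},{"dx": 0,"dy": 0,"dz": 0.8,"spin": 0,"gripper": 0.6},{"dx": 0,"dy": 0,"dz": 0.6,"spin": 0,"gripper": 0.6},{"dx": 0,"dy": 0,"dz": 0,"spin": 0,"gripper": 0.6},{"dx": 0,"dy": 0,"dz": 0,"spin": 0,"gripper": 0.6}]'

```text
t: 6.63
position: [509.0, -255.0, 109.9]
ee_rot: [-3.139, -0.003, 1.895]
contact_force: [0.0, -0.1, 0.1]
width: 51.6
```

Emit:
play_rows --steps '[{"dx": 0,"dy": 0,"dz": 0,"spin": 0,"gripper": 0},{"dx": 0,"dy": 0,"dz": 0,"spin": 0,"gripper": 0},{"dx": 0,"dy": 0,"dz": 0,"spin": 0,"gripper": 0},{"dx": 0,"dy": 0,"dz": 0,"spin": 0,"gripper": 0},{"dx": 0,"dy": 0,"dz": 0,"spin": 0,"gripper": 0},{"dx": 0,"dy": 0,"dz": 0,"spin": 0,"gripper": 0},{"dx": 0,"dy": 0,"dz": 0,"spin": 0,"gripper": 0},{"dx": 0,"dy": 0,"dz": 0,"spin": 0,"gripper": 0}]'

```text
t: 7.3
position: [512.1, -256.7, 114.0]
ee_rot: [3.138, 0.004, 1.894]
contact_force: [0.2, 0.2, 6.1]
width: 17.3
```

Run:
```python
from h import *
o=bot.observe();print(o['t'],o['position'],o['ee_rot'],o['width'],o['contact_force'],o['torque'])
c=bot.read_camera('scene');im=cv2.cvtColor(c['color'],cv2.COLOR_RGB2BGR)
cv2.imwrite('pics/s2.png',cv2.resize(im[150:290,145:305],None,fx=4,fy=4,interpolation=cv2.INTER_CUBIC))
```

```text
7.3 [ 512.11117346 -256.687281    114.0242003 ] [3.13822356 0.00363261 1.89449822] 17.2787696110049 [0.23737666 0.19443698 6.10230968] [-0.00051325  0.03032705  0.05089056]
```

View pics/s2.png

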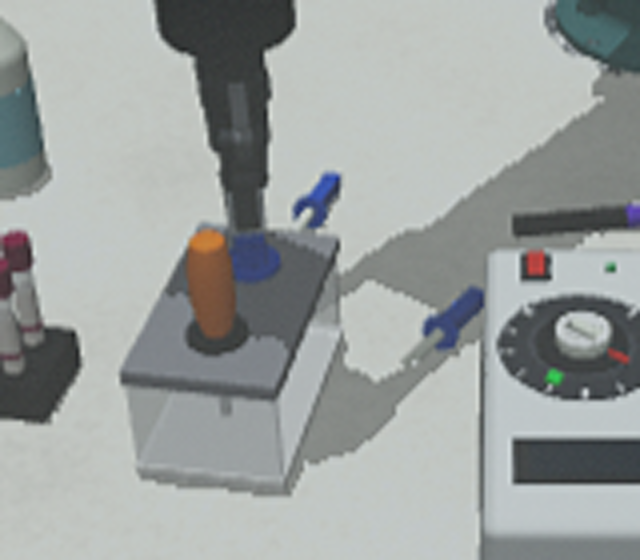

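Emit:
play_rows --steps '[{"dx": 0,"dy": 0,"dz": -0.5,"spin": 0,"gripper": 0},{"dx": 0,"dy": 0,"dz": -0.7,"spin": 0,"gripper": 0},{"dx": 0,"dy": 0,"dz": -0.7,"spin": 0,"gripper": 0},{"dx": 0,"dy": 0,"dz": -0.7,"spin": 0,"gripper": 0},{"dx": 0,"dy": 0,"dz": -0.7,"spin": 0,"gripper": 0},{"dx": 0,"dy": 0,"dz": -0.2,"spin": 0,"gripper": 0},{"dx": 0,"dy": 0,"dz": 0,"spin": 0,"gripper": 0},{"dx": 0,"dy": 0,"dz": 0,"spin": 0,"gripper": 0}]'

```text
t: 8.02
position: [510.2, -255.7, 251.2]
ee_rot: [3.141, 0.0, 1.894]
contact_force: [-0.2, 0.7, -1.1]
width: 17.3
```

Run:
```python
from h import *
o=bot.observe();print(o['t'],o['position'],o['ee_rot'],o['width'],o['contact_force'],o['torque'])
c=bot.read_camera('scene');im=cv2.cvtColor(c['color'],cv2.COLOR_RGB2BGR)
cv2.imwrite('pics/s3.png',cv2.resize(im[110:250,145:305],None,fx=4,fy=4,interpolation=cv2.INTER_CUBIC))
c=bot.read_camera('wrist');save(c,'pics/w5.png')
```

```text
8.0167 [ 510.16261498 -255.69100039  251.20633158] [3.14119526e+00 4.62648223e-04 1.89438423e+00] 17.348570250041202 [-0.20328079  0.6858012  -1.11968465] [-0.02928081  0.02065655 -0.00522671]
```

View pics/s3.png

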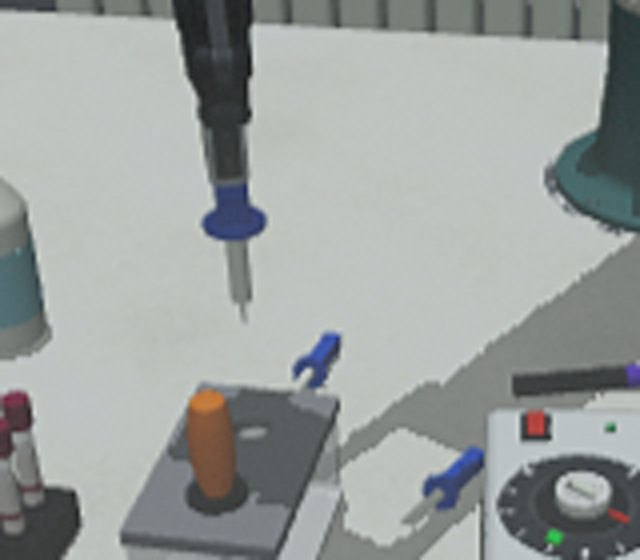

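View pics/w5.png

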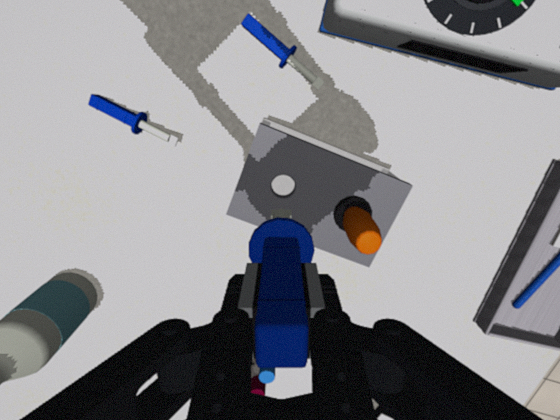

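Emit:
play_rows --steps '[{"dx": 0.5,"dy": 0.42,"dz": 0,"spin": 0,"gripper": 0},{"dx": 0.7,"dy": 0.59,"dz": 0,"spin": 0,"gripper": 0},{"dx": 0.7,"dy": 0.59,"dz": 0,"spin": 0,"gripper": 0},{"dx": 0.7,"dy": 0.59,"dz": 0,"spin": 0,"gripper": 0},{"dx": 0.7,"dy": 0.59,"dz": 0,"spin": 0,"gripper": 0},{"dx": 0.7,"dy": 0.59,"dz": 0,"spin": 0,"gripper": 0},{"dx": 0.25,"dy": 0.21,"dz": 0,"spin": 0,"gripper": 0},{"dx": 0,"dy": 0,"dz": 0,"spin": -1,"gripper": 0}]'

```text
t: 8.78
position: [591.7, -45.5, 248.5]
ee_rot: [-3.139, -0.003, 1.979]
contact_force: [0.3, -0.5, -0.4]
width: 17.2
```

Emit:
play_rows --steps '[{"dx": 0,"dy": 0,"dz": 0,"spin": -1,"gripper": 0},{"dx": 0,"dy": 0,"dz": 0,"spin": -1,"gripper": 0},{"dx": 0,"dy": 0,"dz": 0,"spin": -1,"gripper": 0},{"dx": 0,"dy": 0,"dz": 0,"spin": -1,"gripper": 0},{"dx": 0,"dy": 0,"dz": 0,"spin": -1,"gripper": 0},{"dx": 0,"dy": 0,"dz": 0,"spin": -1,"gripper": 0},{"dx": 0,"dy": 0,"dz": 0,"spin": -1,"gripper": 0},{"dx": 0,"dy": 0,"dz": 0,"spin": -0.38,"gripper": 0}]'

```text
t: 9.45
position: [590.6, -49.3, 248.7]
ee_rot: [-3.139, -0.004, 2.568]
contact_force: [0.0, -0.0, -0.6]
width: 17.2
```

Emit:
play_rows --steps '[{"dx": 0,"dy": 0,"dz": 0,"spin": 0,"gripper": 0},{"dx": 0,"dy": 0,"dz": 0,"spin": 0,"gripper": 0},{"dx": 0,"dy": 0,"dz": 0,"spin": 0,"gripper": 0}]'

```text
t: 9.7
position: [591.3, -49.2, 250.0]
ee_rot: [-3.141, -0.002, 2.564]
contact_force: [-0.2, 0.1, -0.7]
width: 17.5
```

Run:
```python
from adj import *
import pickle
o=bot.observe();print(o['t'],o['position'],o['ee_rot'],o['width'],o['contact_force'])
c=bot.read_camera('wrist');save(c,'pics/w6.png');pickle.dump((c,o),open('w6.pkl','wb'))
P=cloud(c);T=(P-o['position'])@rot(o['ee_rot'])
im=c['color'].astype(int)
bl=(im[...,2]>60)&(im[...,0]<60)&(im[...,1]<90)&(abs(T[...,1])<22)&(abs(T[...,0])<40)&(T[...,2]>-80)
q=T[bl];print(bl.sum())
fl=q[(q[:,2]>10)];print('flange',len(fl),fl.min(0),fl.max(0),np.median(fl,0))
f=q[(q[:,2]<15)&(q[:,2]>-45)&(abs(q[:,1])<7)&(q[:,0]>3)]
A=np.polyfit(f[:,2],f[:,0],1);print('face x=',A, 'n',len(f), 'res',np.std(f[:,0]-np.polyval(A,f[:,2])))
c2=bot.read_camera('scene');i2=cv2.cvtColor(c2['color'],cv2.COLOR_RGB2BGR);u,v=proj(c2,o['position']-[0,0,70]);u,v=int(u),int(v);print(u,v)
cv2.imwrite('pics/s4.png',cv2.resize(i2[v-70:v+70,u-80:u+80],None,fx=4,fy=4,interpolation=cv2.INTER_CUBIC))
```

```text
9.7 [591.30219087 -49.15091441 249.96590855] [-3.14052322e+00 -1.91120708e-03  2.56369957e+00] 17.48012724453874 [-0.21013664  0.12687182 -0.74014506]
7385
flange 2072 [-29.69962234 -20.70133578  10.07023344] [ 39.03007753  21.76211309 150.34315632] [10.39559191  0.15509331 29.11397984]
face x= [ 0.01073426 10.45995043] n 2833 res 0.7040134463006986
291 205
```

View pics/w6.png

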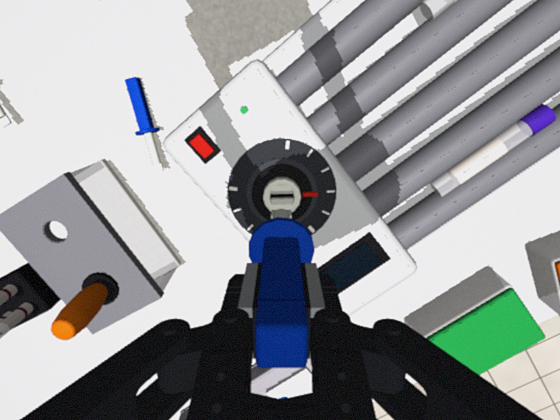

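View pics/s4.png

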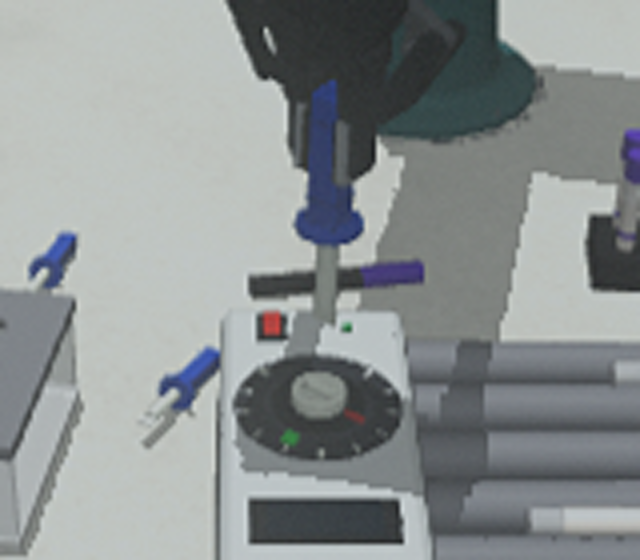

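Run:
```python
from adj import *
import pickle
c,o=pickle.load(open('w6.pkl','rb'))
d,P,(red,gr,wh)=adj(c,near=(282,195),rad=45)
w=wh.copy()
print(d['red'].mean(0),d['white'].mean(0))
pts=d['white'][:,:2].astype(np.float32)
print(cv2.minEnclosingCircle(pts))
h=np.array([591.84,-48.83]);q=d['red'][:,:2]-h;print(np.degrees(np.arctan2(*q.mean(0)[::-1])))
im=c['color'].astype(int);T=(P-o['position'])@rot(o['ee_rot'])
bl=(im[...,2]>60)&(im[...,0]<60)&(im[...,1]<90)&(abs(T[...,1])<22)&(abs(T[...,0])<40)
q=T[bl&(T[...,2]>15)&(T[...,2]<45)&(T[...,0]>12)]
print('flange top z',np.percentile(q[:,2],[5,25,50,75,95]),'x max',np.percentile(q[:,0],[99,100]),'y',q[:,1].min(),q[:,1].max())
i=cv2.cvtColor(c['color'],cv2.COLOR_RGB2BGR)
cv2.imwrite('pics/w6z.png',cv2.resize(i[150:290,210:350],None,fx=4.2,fy=4.2,interpolation=cv2.INTER_CUBIC))
```

```text
[605.28065154 -28.88064318 104.        ] [591.04143569 -48.32635525 113.        ]
((593.6858520507812, -50.15598678588867), 17.321496963500977)
56.03033021347109
flange top z [28.34993258 28.9804787  29.43735727 30.00527787 32.22541474] x max [19.27558293 19.49248224] y -14.173659752195539 13.810362819141924
```

View pics/w6z.png

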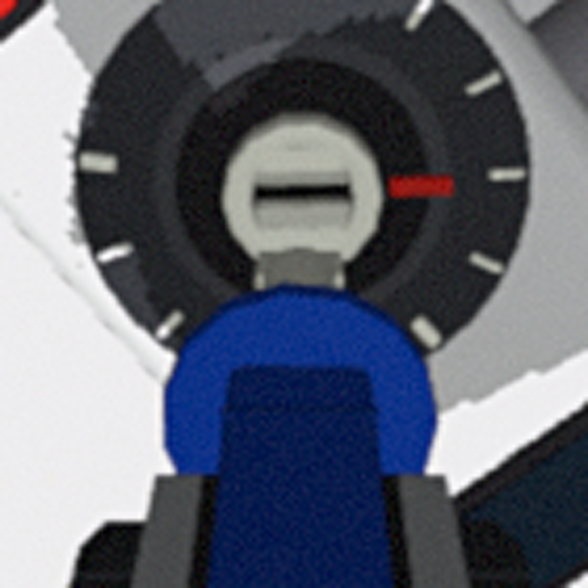

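Run:
```python
from adj import *
import pickle
c,o=pickle.load(open('w6.pkl','rb'))
Rt=rot(o['ee_rot']);f=lambda t:proj(c,o['position']+Rt@np.array(t,float))
for dx in(0,1,2,3): print(dx,[np.round(f((dx+1.2,y,94.4)),1) for y in(-7,7)])
print('zoomed',[((np.array(f((3.2,y,94.4)))-[210,150])*4.2).round(0) for y in(-7,7)])
print('slot',proj(c,[591.84,-48.83,113]))
```

```text
0 [array([270.9, 211.5]), array([290.6, 211.5])]
1 [array([270.9, 210.1]), array([290.6, 210.1])]
2 [array([270.9, 208.8]), array([290.6, 208.8])]
3 [array([270.9, 207.5]), array([290.7, 207.4])]
zoomed [array([256., 247.]), array([339., 247.])]
slot (np.float64(281.6502166160459), np.float64(196.47412908225598))
```

Emit:
play_rows --steps '[{"dx": -0.055,"dy": 0,"dz": 0.35,"spin": 0,"gripper": 0},{"dx": 0,"dy": 0,"dz": 0.35,"spin": 0,"gripper": 0},{"dx": 0,"dy": 0,"dz": 0.24,"spin": 0,"gripper": 0},{"dx": 0,"dy": 0,"dz": 0,"spin": 0,"gripper": 0},{"dx": 0,"dy": 0,"dz": 0,"spin": 0,"gripper": 0},{"dx": 0,"dy": 0,"dz": 0,"spin": 0,"gripper": 0}]'

```text
t: 10.3
position: [594.0, -50.2, 213.8]
ee_rot: [3.141, 0.0, 2.565]
contact_force: [0.7, 0.4, -0.1]
width: 17.5
```

```bash
cat > look.py <<'E'
from adj import *
import pickle,sys
def look(n):
    o=bot.observe();print(round(o['t'],2),o['position'].round(2),o['ee_rot'].round(4),np.degrees(o['ee_rot'][2]).round(2),o['width'].round(1),'F',o['contact_force'].round(2),'T',o['torque'].round(3))
    c=bot.read_camera('wrist');pickle.dump((c,o),open(n+'.pkl','wb'))
    Rt=rot(o['ee_rot']);hub=np.array([591.84,-48.83,113])
    print('tip world',(o['position']+Rt@np.array([1.9,.5,94.4])).round(2))
    u,v=map(int,proj(c,hub));v+=15
    i=cv2.cvtColor(c['color'],cv2.COLOR_RGB2BGR)[max(v-70,0):v+70,u-70:u+70]
    c2=bot.read_camera('scene');u,v=map(int,proj(c2,hub))
    j=cv2.cvtColor(c2['color'],cv2.COLOR_RGB2BGR)[v-60:v+20,u-40:u+40]
    pickle.dump(c2,open(n+'s.pkl','wb'))
    f=lambda a:cv2.resize(a,(395,395),interpolation=cv2.INTER_CUBIC)
    cv2.imwrite('pics/'+n+'.png',np.hstack([f(i),f(j)]))
    return c,c2,o
look(sys.argv[1])
E
python3 look.py l1
```

```text
Traceback (most recent call last):
  File "look.py", line 16, in <module>
    look(sys.argv[1])
    ~~~~^^^^^^^^^^^^^
  File "look.py", line 4, in look
    o=bot.observe();print(round(o['t'],2),o['position'].round(2),o['ee_rot'].round(4),np.degrees(o['ee_rot'][2]).round(2),o['width'].round(1),'F',o['contact_force'].round(2),'T',o['torque'].round(3))
                                                                                                                          ^^^^^^^^^^^^^^^^
AttributeError: 'float' object has no attribute 'round'
```

```bash
sed -i "s/o\['width'\].round(1)/round(o['width'],1)/" look.py; python3 look.py l1
```

```text
10.3 [594.02 -50.24 213.82] [3.1415e+00 3.0000e-04 2.5648e+00] 146.95 17.5 F [ 0.72  0.4  -0.14] T [0.031 0.031 0.023]
tip world [592.72 -48.79 119.42]
```

View pics/l1.png

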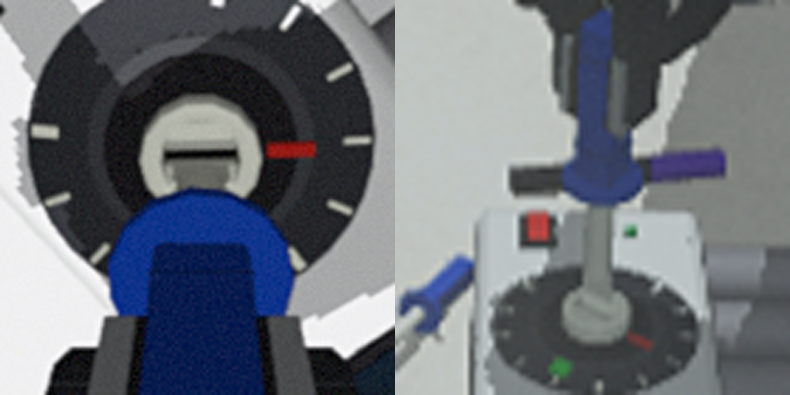

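Emit:
play_rows --steps '[{"dx": 0.015,"dy": 0,"dz": 0.1,"spin": 0,"gripper": 0},{"dx": 0,"dy": 0,"dz": 0.08,"spin": 0,"gripper": 0},{"dx": 0,"dy": 0,"dz": 0.05,"spin": 0,"gripper": 0},{"dx": 0,"dy": 0,"dz": 0.05,"spin": 0,"gripper": 0},{"dx": 0,"dy": 0,"dz": 0.05,"spin": 0,"gripper": 0},{"dx": 0,"dy": 0,"dz": 0,"spin": 0,"gripper": 0},{"dx": 0,"dy": 0,"dz": 0,"spin": 0,"gripper": 0}]'

```text
t: 10.98
position: [593.2, -49.9, 200.3]
ee_rot: [-3.141, -0.0, 2.565]
contact_force: [0.1, -0.7, 0.1]
width: 17.6
```

```bash
python3 look.py l2
```

```text
10.98 [593.21 -49.87 200.27] [-3.1415e+00 -3.0000e-04  2.5647e+00] 146.95 17.6 F [ 0.08 -0.68  0.09] T [ 0.02  -0.01  -0.021]
tip world [591.86 -48.42 105.87]
```

View pics/l2.png

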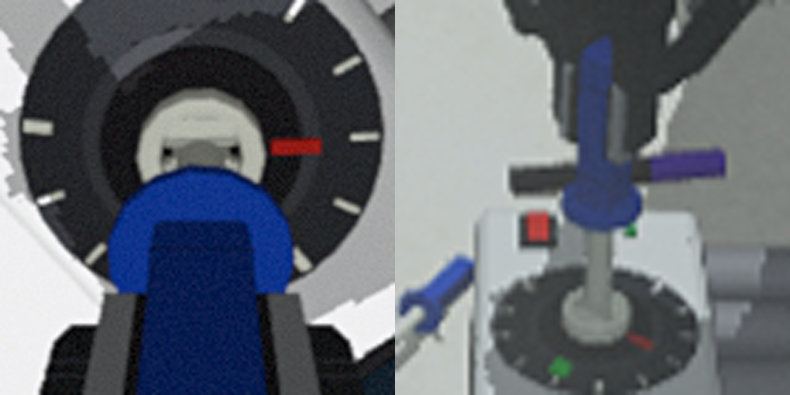

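Emit:
play_rows --steps '[{"dx": 0,"dy": -0.004,"dz": 0,"spin": 0.8,"gripper": 0},{"dx": 0,"dy": -0.004,"dz": 0,"spin": 0.8,"gripper": 0},{"dx": 0,"dy": -0.004,"dz": 0,"spin": 0.8,"gripper": 0},{"dx": 0,"dy": -0.004,"dz": 0,"spin": 0.8,"gripper": 0},{"dx": 0,"dy": -0.004,"dz": 0,"spin": 0.8,"gripper": 0},{"dx": 0,"dy": -0.004,"dz": 0,"spin": 0.8,"gripper": 0},{"dx": 0,"dy": -0.004,"dz": 0,"spin": 0.8,"gripper": 0},{"dx": 0,"dy": -0.004,"dz": 0,"spin": 0.8,"gripper": 0}]'

```text
t: 11.75
position: [593.0, -50.8, 200.8]
ee_rot: [3.14, 0.001, 2.05]
contact_force: [1.9, -0.5, -1.1]
width: 17.2
```

```bash
python3 look.py l3
```

```text
11.75 [592.99 -50.84 200.77] [3.1404e+00 9.0000e-04 2.0498e+00] 117.44 17.2 F [ 1.94 -0.5  -1.1 ] T [-0.003 -0.397  0.095]
tip world [592.7  -48.94 106.36]
```

View pics/l3.png

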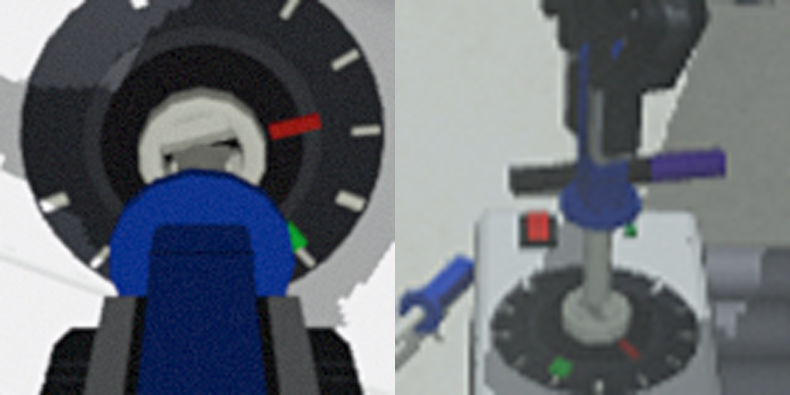

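Emit:
play_rows --steps '[{"dx": 0,"dy": -0.004,"dz": 0,"spin": 1,"gripper": 0},{"dx": 0,"dy": -0.004,"dz": 0,"spin": 1,"gripper": 0},{"dx": 0,"dy": -0.004,"dz": 0,"spin": 1,"gripper": 0},{"dx": 0,"dy": -0.004,"dz": 0,"spin": 1,"gripper": 0},{"dx": 0,"dy": -0.004,"dz": 0,"spin": 1,"gripper": 0},{"dx": 0,"dy": -0.004,"dz": 0,"spin": 1,"gripper": 0},{"dx": 0,"dy": -0.004,"dz": 0,"spin": 1,"gripper": 0},{"dx": 0,"dy": -0.004,"dz": 0,"spin": 1,"gripper": 0}]'

```text
t: 12.52
position: [591.9, -51.1, 200.8]
ee_rot: [3.14, -0.0, 1.411]
contact_force: [2.0, 0.2, -1.5]
width: 17.6
```

Emit:
play_rows --steps '[{"dx": 0,"dy": -0.004,"dz": 0,"spin": 0.8,"gripper": 0},{"dx": 0,"dy": -0.004,"dz": 0,"spin": 0.7,"gripper": 0},{"dx": 0,"dy": 0,"dz": 0,"spin": 0.5,"gripper": 0},{"dx": 0,"dy": 0,"dz": 0,"spin": 0,"gripper": 0},{"dx": 0,"dy": 0,"dz": 0,"spin": 0,"gripper": 0},{"dx": 0,"dy": 0,"dz": 0,"spin": 0,"gripper": 0}]'

```text
t: 13.02
position: [591.4, -51.0, 200.8]
ee_rot: [3.14, -0.0, 1.255]
contact_force: [2.5, -0.7, -1.9]
width: 17.6
```

```bash
cat >> look.py <<'E'
c=pickle.load(open(sys.argv[1]+'.pkl','rb'))[0]
def ang(c,tag):
    im=c['color'].astype(int);r,g,b=im[...,0],im[...,1],im[...,2]
    h=np.array([591.84,-48.83])
    out={}
    v,u=np.indices(r.shape)
    uu,vv=proj(c,[h[0],h[1],104]);nr=np.hypot(u-uu,v-vv)<75
    for k,m in (('red',nr&(r>90)&(g<r*.5)&(b<r*.5)),('green',nr&(g>80)&(r<g*.55)&(b<g*.7))):
        p=np.array([ray(c,a,bb,104)[:2] for a,bb in zip(u[m],v[m])]).reshape(-1,2)-h
        d=np.hypot(*p.T);p=p[(d>15)&(d<42)]
        if len(p): print(tag,k,len(p),np.degrees(np.arctan2(*p.mean(0)[::-1])).round(2),'rad',np.hypot(*p.T).min().round(1),np.hypot(*p.T).max().round(1))
ang(c,'wrist')
ang(pickle.load(open(sys.argv[1]+'s.pkl','rb')),'scene')
E
python3 look.py l4
```

```text
13.02 [591.43 -50.97 200.81] [ 3.1402e+00 -3.0000e-04  1.2547e+00] 71.89 17.6 F [ 2.55 -0.68 -1.91] T [-0.051 -0.684  0.064]
tip world [592.63 -49.33 106.41]
wrist red 97 -6.39 rad 18.1 31.1
wrist green 137 -21.95 rad 30.7 39.4
scene green 8 -21.9 rad 34.7 41.8
```

View pics/l4.png

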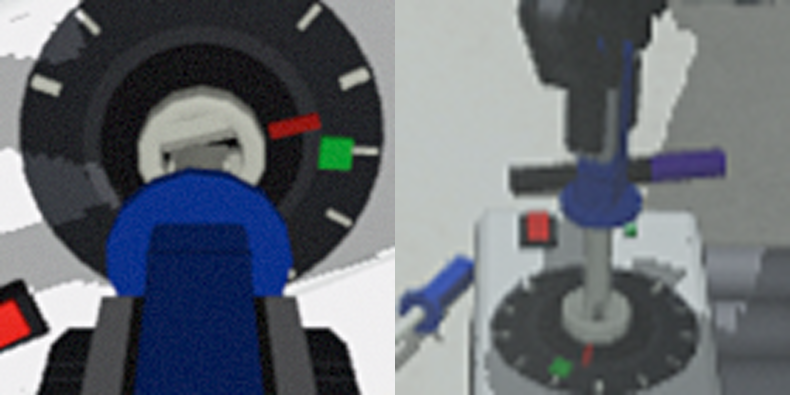

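Emit:
play_rows --steps '[{"dx": 0,"dy": -0.003,"dz": 0,"spin": 0.7,"gripper": 0},{"dx": 0,"dy": -0.003,"dz": 0,"spin": 0.8,"gripper": 0},{"dx": 0,"dy": -0.003,"dz": 0,"spin": 0.8,"gripper": 0},{"dx": 0,"dy": -0.003,"dz": 0,"spin": 0.6,"gripper": 0},{"dx": 0,"dy": 0,"dz": 0,"spin": 0.4,"gripper": 0},{"dx": 0,"dy": 0,"dz": 0,"spin": 0,"gripper": 0},{"dx": 0,"dy": 0,"dz": 0,"spin": 0,"gripper": 0},{"dx": 0,"dy": 0,"dz": 0,"spin": 0,"gripper": 0}]'

```text
t: 13.78
position: [590.8, -50.8, 200.8]
ee_rot: [3.141, -0.001, 0.99]
contact_force: [3.2, -0.5, -0.6]
width: 17.6
```

```bash
python3 look.py l5
```

```text
13.78 [590.79 -50.77 200.78] [ 3.1407e+00 -5.0000e-04  9.9000e-01] 56.72 17.6 F [ 3.16 -0.47 -0.58] T [ 0.048 -0.863  0.064]
tip world [592.34 -49.46 106.38]
wrist red 92 -21.2 rad 18.5 30.4
wrist green 136 -22.1 rad 31.2 39.3
scene green 7 -21.98 rad 35.8 41.8
```

View pics/l5.png

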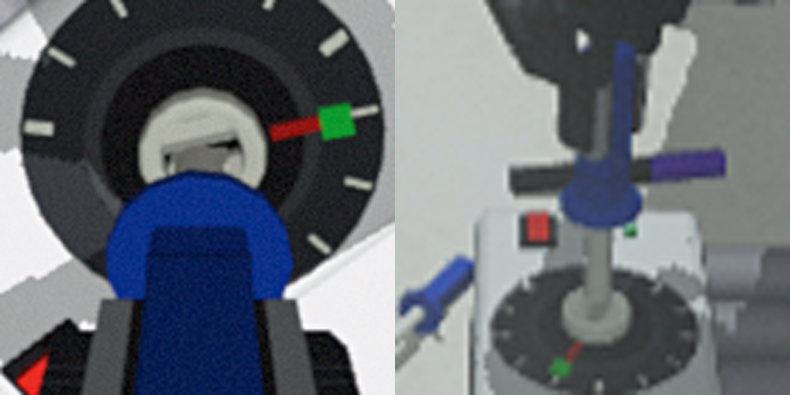

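Emit:
play_rows --steps '[{"dx": 0,"dy": 0,"dz": 0,"spin": 0.2,"gripper": 0},{"dx": 0,"dy": 0,"dz": 0,"spin": 0,"gripper": 0},{"dx": 0,"dy": 0,"dz": 0,"spin": 0,"gripper": 0}]'

```text
t: 14.13
position: [590.6, -50.7, 200.7]
ee_rot: [3.141, -0.0, 0.973]
contact_force: [2.5, 0.4, 0.4]
width: 17.1
```

```bash
python3 look.py l6
cat > fine.py <<'E'
from adj import *
import pickle,sys
c=pickle.load(open(sys.argv[1]+'.pkl','rb'))
if isinstance(c,tuple): c=c[0]
im=c['color'].astype(float);r,g,b=im[...,0],im[...,1],im[...,2]
v,u=np.indices(r.shape);h=np.array([591.84,-48.83]);uu,vv=proj(c,[*h,104]);nr=np.hypot(u-uu,v-vv)<75
W=lambda m:np.array([ray(c,a,d,104)[:2] for a,d in zip(u[m],v[m])]).reshape(-1,2)
red=W(nr&(r>80)&(g<r*.5)&(b<r*.5));gr=W(nr&(g>80)&(r<g*.55)&(b<g*.7))
red=red[np.hypot(*(red-h).T)<42];gr=gr[np.hypot(*(gr-h).T)<46]
gc=gr.mean(0);vx,vy,x0,y0=cv2.fitLine(red.astype(np.float32),cv2.DIST_HUBER,0,.01,.01).ravel()
d=np.array([vx,vy]);d*=np.sign(d@(gc-[x0,y0]));w=gc-[x0,y0]
print('line dir deg',np.degrees(np.arctan2(d[1],d[0])),'lateral of mark centre from pointer line (left +)',d[0]*w[1]-d[1]*w[0])
# axis-free: vector from red centroid to green centroid, vs red centroid radius
print('red->green dir',np.degrees(np.arctan2(w[1],w[0])),'axis implied perp offset of hub', d[0]*(h-[x0,y0])[1]-d[1]*(h-[x0,y0])[0])
# dark dial circle fit
dk=nr&(im.max(-1)<75)
p=W(dk);p=p[np.hypot(*(p-h).T)<52]
print('dial circle',cv2.minEnclosingCircle(p.astype(np.float32)))
E
python3 fine.py l6; python3 fine.py w2
```

```text
14.13 [590.56 -50.72 200.73] [ 3.1413e+00 -3.0000e-04  9.7280e-01] 55.74 17.1 F [2.54 0.37 0.37] T [ 0.135 -0.765  0.027]
tip world [592.08 -49.42 106.33]
wrist red 92 -22.12 rad 18.3 30.6
wrist green 139 -21.88 rad 31.0 39.3
scene green 7 -21.98 rad 35.8 41.8
line dir deg -20.53029 lateral of mark centre from pointer line (left +) -0.19774542669093975
red->green dir -21.59209953722716 axis implied perp offset of hub 0.6276925727393463
dial circle ((590.6328125, -51.08919906616211), 49.557899475097656)
line dir deg -121.46245 lateral of mark centre from pointer line (left +) 33.135314571293726
red->green dir -61.00955540059037 axis implied perp offset of hub -0.7179222565181878
dial circle ((591.31787109375, -48.39679718017578), 45.90786361694336)
```

View pics/l6.png

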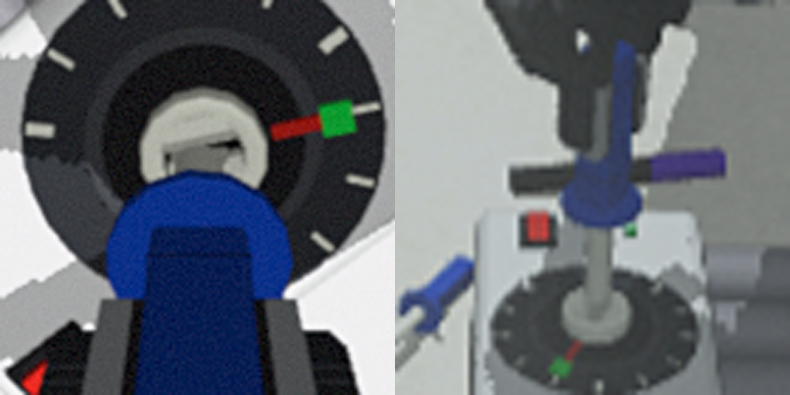

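Emit:
play_rows --steps '[{"dx": 0,"dy": 0.003,"dz": 0,"spin": -0.6,"gripper": 0},{"dx": 0,"dy": 0.003,"dz": 0,"spin": -0.7,"gripper": 0},{"dx": 0,"dy": 0,"dz": -0.1,"spin": 0,"gripper": 0},{"dx": 0,"dy": 0,"dz": -0.15,"spin": 0,"gripper": 0},{"dx": 0,"dy": 0,"dz": -0.3,"spin": 0,"gripper": 0},{"dx": 0,"dy": 0,"dz": -0.5,"spin": 0,"gripper": 0},{"dx": 0,"dy": 0,"dz": -0.4,"spin": 0,"gripper": 0},{"dx": 0,"dy": 0,"dz": 0,"spin": 0,"gripper": 0}]'

```text
t: 14.9
position: [592.5, -51.3, 263.9]
ee_rot: [3.135, -0.002, 1.076]
contact_force: [0.7, -0.0, 0.4]
width: 17.3
```

Emit:
play_rows --steps '[{"dx": 0,"dy": 0,"dz": 0,"spin": 0,"gripper": 0},{"dx": 0,"dy": 0,"dz": 0,"spin": 0,"gripper": 0}]'

```text
t: 15.07
position: [590.0, -50.9, 258.1]
ee_rot: [-3.141, 0.001, 1.076]
contact_force: [-0.1, -0.1, -0.7]
width: 17.5
```

```bash
python3 look.py l7; python3 fine.py l7
```

```text
15.07 [589.99 -50.88 258.07] [-3.1406e+00  5.0000e-04  1.0764e+00] 61.67 17.5 F [-0.12 -0.07 -0.75] T [0.019 0.006 0.032]
tip world [591.23 -49.44 163.67]
wrist red 60 -21.94 rad 18.8 30.2
wrist green 92 -21.93 rad 30.9 39.1
scene green 8 -21.27 rad 35.8 41.8
line dir deg -21.000212 lateral of mark centre from pointer line (left +) -0.26924665656245494
red->green dir -22.47023910089146 axis implied perp offset of hub 0.29915825056819223
dial circle ((589.8836059570312, -50.369510650634766), 49.39169692993164)
```

View pics/l7.png

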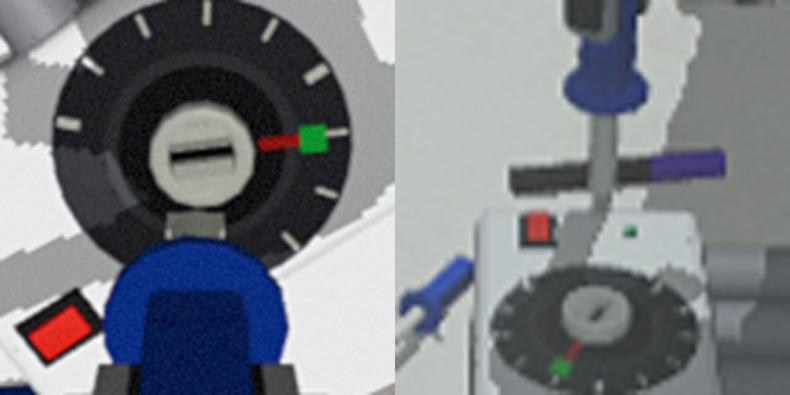

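Emit:
play_rows --steps '[{"dx": -0.5,"dy": 0.06,"dz": 0,"spin": 0,"gripper": 0},{"dx": -0.9,"dy": 0.11,"dz": 0,"spin": 0,"gripper": 0},{"dx": -0.9,"dy": 0.11,"dz": 0,"spin": 0,"gripper": 0},{"dx": -0.9,"dy": 0.11,"dz": 0,"spin": 0,"gripper": 0},{"dx": -0.9,"dy": 0.11,"dz": 0,"spin": 0,"gripper": 0},{"dx": -0.9,"dy": 0.11,"dz": 0,"spin": 0,"gripper": 0},{"dx": -0.48,"dy": 0.07,"dz": 0,"spin": 0,"gripper": 0},{"dx": 0,"dy": 0,"dz": 0,"spin": 0,"gripper": 0}]'

```text
t: 15.83
position: [508.3, -260.2, 257.1]
ee_rot: [-3.139, 0.002, 1.072]
contact_force: [0.5, 0.4, -0.7]
width: 17.2
```

Emit:
play_rows --steps '[{"dx": 0,"dy": 0,"dz": 0,"spin": 0,"gripper": 0},{"dx": 0,"dy": 0,"dz": 0,"spin": 0,"gripper": 0},{"dx": 0,"dy": 0,"dz": 0,"spin": 0,"gripper": 0}]'

```text
t: 16.08
position: [510.7, -255.6, 257.9]
ee_rot: [-3.14, -0.0, 1.078]
contact_force: [0.6, -0.0, -0.4]
width: 17.5
```

```bash
cat > ret.py <<'E'
from h import *
import sys,pickle
n=sys.argv[1];o=bot.observe();c=bot.read_camera('wrist');save(c,'pics/'+n+'.png');pickle.dump((c,o),open(n+'.pkl','wb'))
print(o['t'],o['position'].round(2),o['ee_rot'].round(4),o['width'],o['contact_force'].round(2))
Rt=rot(o['ee_rot']);tip=o['position']+Rt@np.array([1.9,.5,94.4]);print('tip',tip.round(2))
P=cloud(c);T=(P-o['position'])@Rt;im=c['color'].astype(int)
bl=(im[...,2]>60)&(im[...,0]<60)&(im[...,1]<90)
q=T[bl&(abs(T[...,1])<22)&(T[...,2]>15)&(T[...,2]<45)&(T[...,0]>12)&(T[...,0]<30)]
print('flange z',np.median(q[:,2]),'xmax',q[:,0].max())
q=T[bl&(abs(T[...,1])<7)&(T[...,2]<15)&(T[...,2]>-45)&(T[...,0]>3)&(T[...,0]<25)];print('face',np.polyfit(q[:,2],q[:,0],1))
s=(abs(P[...,2]-80)<4);lab=cv2.connectedComponentsWithStats(s.astype(np.uint8));k=np.argmax(lab[2][1:,4])+1
rc=cv2.minAreaRect(P[lab[1]==k][:,:2].astype(np.float32));print(rc)
# hole: non-plate, bright pixels inside
ht=np.array([511.4,-255.4]);v,u=np.indices(s.shape);uu,vv=proj(c,[*ht,80]);print('hole px',uu,vv,'tip px',proj(c,tip))
m=(np.hypot(u-uu,v-vv)<25)&(P[...,2]<60)
if m.sum()>20:
    w=np.array([ray(c,a,b,80)[:2] for a,b in zip(u[m],v[m])]);print('hole pts',len(w),w.mean(0),cv2.minEnclosingCircle(w.astype(np.float32)))
E
python3 ret.py r1
```

```text
16.0833 [ 510.73 -255.64  257.88] [-3.1404e+00 -4.0000e-04  1.0779e+00] 17.51690497628122 [ 0.6  -0.05 -0.41]
tip [ 511.99 -254.12  163.48]
flange z 29.624989362175928 xmax 19.352591364225358
face [ 0.01587586 10.15439912]
((546.1266479492188, -258.05084228515625), (90.49899291992188, 150.3369140625), 86.71089172363281)
hole px 282.18579884435565 182.75026075208683 tip px (np.float64(282.4283670502505), np.float64(210.3172213255191))
hole pts 350 [ 512.03571471 -254.53006489] ((511.87841796875, -254.42433166503906), 10.417947769165039)
```

View pics/r1.png

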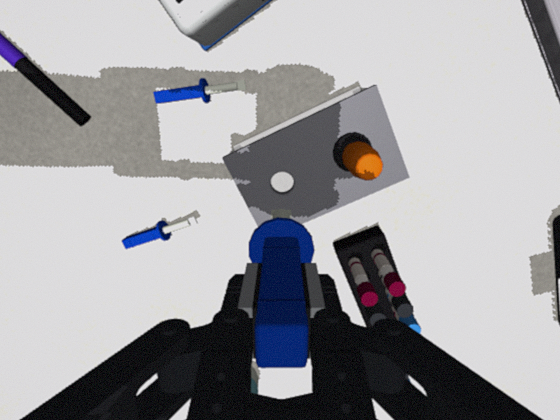

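Emit:
play_rows --steps '[{"dx": -0.01,"dy": 0,"dz": 0.6,"spin": 0,"gripper": 0},{"dx": 0,"dy": 0,"dz": 0.6,"spin": 0,"gripper": 0},{"dx": 0,"dy": 0,"dz": 0.5,"spin": 0,"gripper": 0},{"dx": 0,"dy": 0,"dz": 0,"spin": 0,"gripper": 0},{"dx": 0,"dy": 0,"dz": 0,"spin": 0,"gripper": 0},{"dx": 0,"dy": 0,"dz": 0,"spin": 0,"gripper": 0},{"dx": 0,"dy": 0,"dz": 0,"spin": 0,"gripper": 0}]'

```text
t: 16.72
position: [511.8, -257.4, 192.5]
ee_rot: [3.138, 0.0, 1.078]
contact_force: [0.5, -1.0, -0.9]
width: 17.6
```

Emit:
play_rows --steps '[{"dx": 0,"dy": 0,"dz": 0.3,"spin": 0,"gripper": 0},{"dx": 0,"dy": 0,"dz": 0.3,"spin": 0,"gripper": 0},{"dx": 0,"dy": 0,"dz": 0,"spin": 0,"gripper": 0},{"dx": 0,"dy": 0,"dz": 0,"spin": 0,"gripper": 0}]'

```text
t: 17.05
position: [509.3, -256.6, 164.9]
ee_rot: [-3.138, -0.0, 1.077]
contact_force: [-0.2, -0.1, -0.6]
width: 17.3
```

```bash
python3 ret.py r2
python3 - <<'E'
from h import *
c=bot.read_camera('scene');im=cv2.cvtColor(c['color'],cv2.COLOR_RGB2BGR)
cv2.imwrite('pics/r2s.png',cv2.resize(im[150:290,145:305],None,fx=4,fy=4,interpolation=cv2.INTER_CUBIC))
E
```

```text
17.05 [ 509.3  -256.58  164.85] [-3.1385e+00 -1.0000e-04  1.0766e+00] 17.291486550132554 [-0.25 -0.1  -0.56]
tip [ 510.38 -255.     70.45]
flange z 29.56500479943712 xmax 19.6570837558319
face [ 0.016792   10.13739193]
((545.92041015625, -258.00030517578125), (90.85669708251953, 150.77748107910156), 86.8294906616211)
hole px 284.07052596000705 214.63901981109322 tip px (np.float64(282.4600750737065), np.float64(210.28087601130088))
hole pts 293 [ 514.77889552 -251.50951073] ((512.3502807617188, -253.4685821533203), 10.254929542541504)
```

View pics/r2.png

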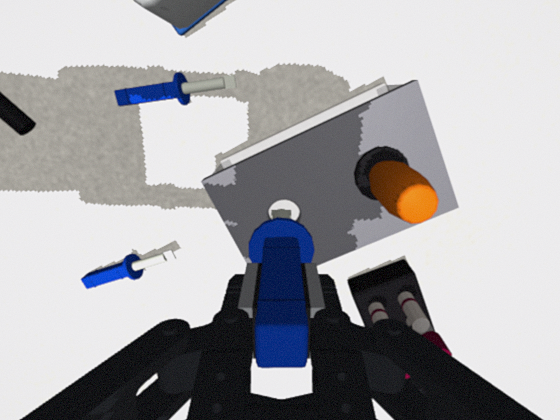

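View pics/r2s.png

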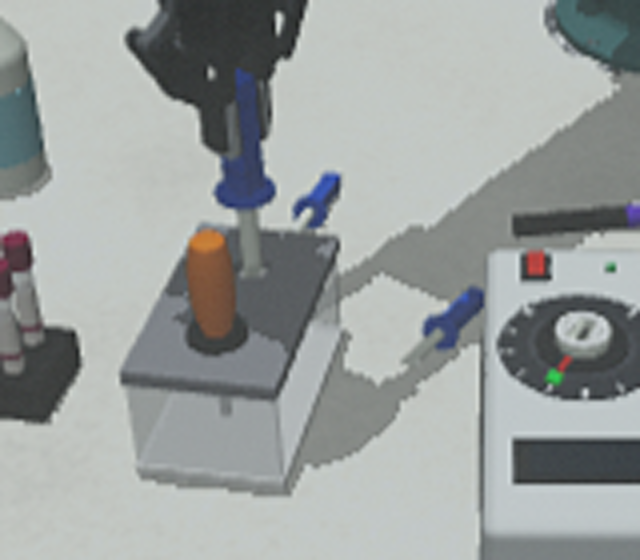

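Emit:
play_rows --steps '[{"dx": 0,"dy": 0,"dz": 0.3,"spin": 0,"gripper": 0},{"dx": 0,"dy": 0,"dz": 0.3,"spin": 0,"gripper": 0},{"dx": 0,"dy": 0,"dz": 0.3,"spin": 0,"gripper": 0},{"dx": 0,"dy": 0,"dz": 0.2,"spin": 0,"gripper": 0},{"dx": 0,"dy": 0,"dz": 0.15,"spin": 0,"gripper": 0},{"dx": 0,"dy": 0,"dz": 0,"spin": 0,"gripper": 0},{"dx": 0,"dy": 0,"dz": 0,"spin": 0,"gripper": 0},{"dx": 0,"dy": 0,"dz": 0,"spin": 0,"gripper": 0}]'

```text
t: 17.82
position: [510.5, -257.2, 116.4]
ee_rot: [3.141, 0.0, 1.077]
contact_force: [1.0, 0.2, -0.6]
width: 17.3
```

```bash
python3 ret.py r3
python3 - <<'E'
from h import *
c=bot.read_camera('scene');im=cv2.cvtColor(c['color'],cv2.COLOR_RGB2BGR)
cv2.imwrite('pics/r3s.png',cv2.resize(im[150:290,145:305],None,fx=4,fy=4,interpolation=cv2.INTER_CUBIC))
E
```

```text
17.8167 [ 510.54 -257.21  116.38] [3.1414 0.     1.0768] 17.321397693752207 [ 1.02  0.16 -0.59]
tip [ 511.89 -255.78   21.98]
flange z 29.54015793887545 xmax 19.106257160815527
face [ 0.01216242 10.09553835]
((545.8408813476562, -257.97601318359375), (90.95909118652344, 150.86349487304688), 86.7520751953125)
hole px 281.87619371648526 244.17553041296225 tip px (np.float64(282.44426524027847), np.float64(210.27387353232587))
```

View pics/r3s.png

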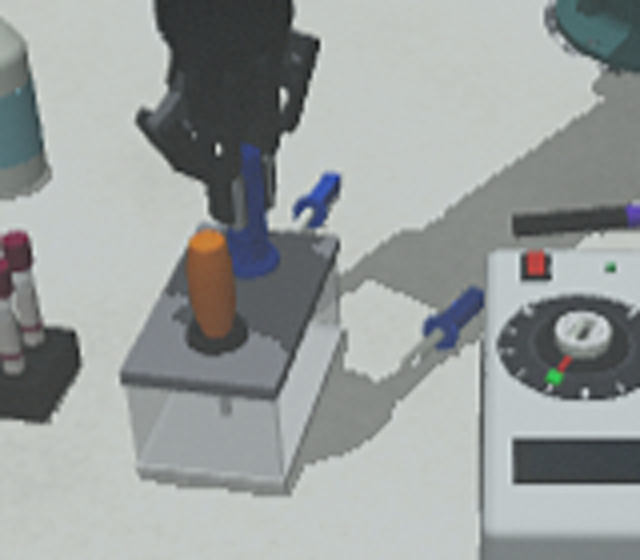

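Emit:
play_rows --steps '[{"dx": 0,"dy": 0,"dz": 0.03,"spin": 0,"gripper": 0},{"dx": 0,"dy": 0,"dz": 0,"spin": 0,"gripper": 0},{"dx": 0,"dy": 0,"dz": 0,"spin": 0,"gripper": 0.5},{"dx": 0,"dy": 0,"dz": 0,"spin": 0,"gripper": 0.5},{"dx": 0,"dy": 0,"dz": 0,"spin": 0,"gripper": 0.5},{"dx": 0,"dy": 0,"dz": 0,"spin": 0,"gripper": 0.5},{"dx": 0,"dy": 0,"dz": 0,"spin": 0,"gripper": 0.5},{"dx": 0,"dy": 0,"dz": 0,"spin": 0,"gripper": 0.5}]'

```text
t: 18.58
position: [510.4, -257.1, 115.3]
ee_rot: [3.141, -0.0, 1.077]
contact_force: [0.0, -0.4, -0.5]
width: 42.8
```

Emit:
play_rows --steps '[{"dx": 0,"dy": 0,"dz": -0.3,"spin": 0,"gripper": 0.5},{"dx": 0,"dy": 0,"dz": -0.5,"spin": 0,"gripper": 0.5},{"dx": 0,"dy": 0,"dz": -0.7,"spin": 0,"gripper": 0.5},{"dx": 0,"dy": 0,"dz": -0.8,"spin": 0,"gripper": 0.5},{"dx": 0,"dy": 0,"dz": -0.8,"spin": 0,"gripper": 0.5},{"dx": 0,"dy": 0,"dz": -0.4,"spin": 0,"gripper": 0.5},{"dx": 0,"dy": 0,"dz": 0,"spin": 0,"gripper": 0.5},{"dx": 0,"dy": 0,"dz": 0,"spin": 0,"gripper": 0.5}]'

```text
t: 19.25
position: [511.2, -257.6, 257.5]
ee_rot: [3.138, 0.0, 1.077]
contact_force: [0.4, -1.0, -1.0]
width: 42.9
```

Run:
```python
from tool import *
import pickle
c,P=tool('pics/f1.png')
c=bot.read_camera('scene');im=cv2.cvtColor(c['color'],cv2.COLOR_RGB2BGR);pickle.dump(c,open('f1s.pkl','wb'))
cv2.imwrite('pics/f1s.png',cv2.resize(im[150:290,145:325],None,fx=4,fy=4,interpolation=cv2.INTER_CUBIC))
```

```text
19.3 [ 510.2568624  -257.02940429  255.43534195] [3.14128096e+00 2.78289152e-05 1.07681720e+00] 42.52922720663267
546 [ 510.40732388 -254.30066821  159.45960685] ((510.2115173339844, -254.6031036376953), (16.938833236694336, 17.396408081054688), 61.7505989074707)
```

View pics/f1s.png

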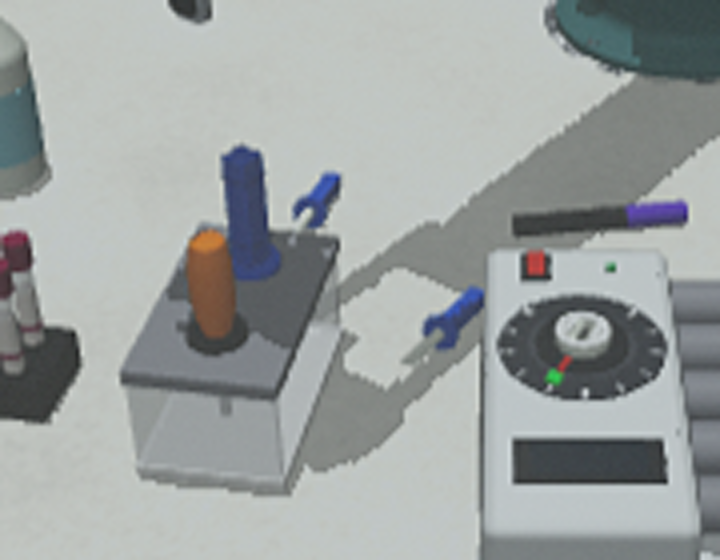

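View pics/f1.png

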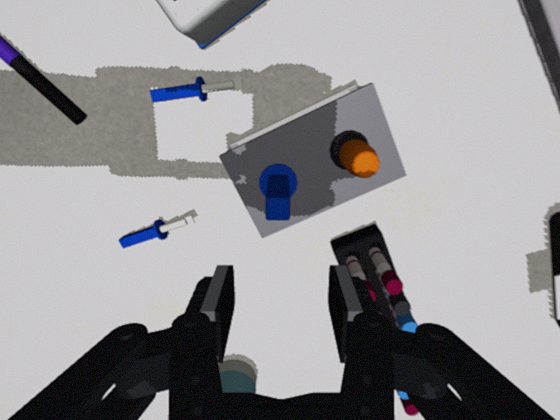

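Emit:
play_rows --steps '[{"dx": 0,"dy": 0,"dz": -0.3,"spin": 0,"gripper": 0.5},{"dx": 0,"dy": 0,"dz": 0,"spin": 0,"gripper": 0.5},{"dx": 0,"dy": 0,"dz": 0,"spin": 0,"gripper": 0.5},{"dx": 0,"dy": 0,"dz": 0,"spin": 0,"gripper": 0.5},{"dx": 0,"dy": 0,"dz": 0,"spin": 0,"gripper": 0.5}]'

```text
t: 19.77
position: [510.2, -257.0, 266.7]
ee_rot: [-3.141, -0.0, 1.077]
contact_force: [-0.7, 0.0, 0.8]
width: 42.6
```

```bash
python3 -c "
from h import *
print(bot.sign_off())"
```

```text
the job is handed in; nothing more can be done
None
```

I set the mixer speed with the 140 mm blue tool, hung the tool back in its hole, let go, and handed the job in at about 19.8 s of the 64 s allowed.

- **Pointer:** after I lifted the blade out, the wrist camera put the pointer at -21.94° and the green mark at -21.93°. A separate straight-line fit to the pointer came out about 1° different, with the mark's centre 0.27 mm off that line. The scene camera picture also shows the pointer tip at the mark, but my colour filter picked out only the mark there, so it gave no second measurement of the pointer.
- **Tool:** it hangs upright in its original hole, with its top at 159.5 mm, where it was at the start. It is turned about its own axis compared with how it first hung.
- **Gripper:** it is clear of everything, about 107 mm above the tool.
- **Forces:** the contact forces I read stayed below about 7 N.
- **Bystanders:** I did not touch the orange driver, the tubes or the racks. The driver looks unmoved in the last pictures; I did not measure the tubes and racks again.
- **Loose blue tools:** the two smaller look-alikes on the bench toppled early on, before the arm had moved, and were still lying on the bench in the last pictures.

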